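Stamp the run sheet as released

ROBOT

A 7-joint arm with a two-finger parallel gripper is mounted at the origin on the work surface. World frame = base frame: x ahead of the robot, y to its left, z up, the work surface at z = 0. Lengths are in m, angles in rad, forces in N, time in s.
With the tool pointing down it reaches from about 0.4 to 0.9 m from the base axis. Payload 5.5 kg.
Tool frame: the origin (TCP) lies midway between the tips of the shut fingers; the grasp point (between the pads) lies 19 mm behind it (manip.grip_depth is the distance from the TCP to the grasp point, in m); z points along the fingers, x is the direction in which the jaws open and shut, and the axes are right-handed (so a half turn about z gives the same grasp; the last joint's range is limited). The gripper opens to 92 mm and grips with 3 to 60 N. Pads are 19 mm wide; open, the fingers measure 130 mm over their backs; the gripper's body (75 mm by 190 mm) begins 47 mm behind the grasp point.
Start: joints at [1.41, 0.501, -0.427, 1.55, 0.221, 1.138, -0.21], TCP at [0.267, -0.592, 0.187] pointing down, gripper open.
Joint ranges: [-2.88, 2.88], [-0.31, 2.03], [-1.54, 1.56], [0.2, 2.42], [-1.41, 4.55], [0.19, 2.02], [-2.57, 2.57]. Speed limits (rad/s): [2.57, 2.57, 3.14, 3.14, 3.14, 3.14, 3.14].

INTERFACE

Orientations are given as a unit quaternion [x, y, z, w].
In Python, from bench import manip, effector, viewer gives the robot as it stands. Calls block until the motion is done:
- manip.move_pose(position, orientation): joint-space move of the TCP to a pose.
- manip.servo_line(position, ori=None, vel=0.15): straight line of the TCP; ori=None keeps the orientation; vel is the mean speed in m/s.
- manip.movej(angles): joint-space move.
- effector.open_jaws() and effector.close(f_grip=None): open the fingers fully, or close them until they stop; f_grip is the grip in N (None keeps the last).
- manip.sleep(seconds).
- manip.solve_ik(position, orientation): joint angles nearest the present ones, or None.
- viewer.get_image(name): name is "side" or "top"; returns the picture (480x640x3 uint8, red, green, blue); there is no depth.
- viewer.get_calibration(name): a dict with "vfov" (degrees; the focal length in pixels is half the picture's height over the tangent of half this angle, whatever the lens; pixels are square), "cx", "cy" (the principal point, pixels), "dist_coeffs" ([k1, k2, p1, p2, k3] as OpenCV has them; the pictures are not rectified), "eye" and "attitude" of the camera in the world. Camera axes: x right, y down, z forward; pixel columns grow to the right and rows downward; lengths in m; the calibration is good to about 2 mm. A picture is of the moment at which its call begins. get_calibration takes no time and is no camera call.
A pose or a line that the arm cannot do raises manip.PlanningError and nothing moves.
- manip.hand_in(): hands the job in, once; it reports no verdict.
Readings, each from a call of its own:
- manip.current_clock(): time.
- manip.current_q(): joint angles.
- manip.current_joint_velocities(): joint speeds.
- manip.current_tau(): joint torques, N m.
- manip.current_tool_pos(): TCP position.
- manip.current_tcp_rot(): TCP orientation.
- manip.current_force(): force on the tool from outside, world axes, zero at the start.
- manip.current_wrist_torque(): the same for the moment, N m.
- manip.current_finger_gap(): finger opening in m.
Only numpy, scipy, OpenCV 4.12 (cv2) and the standard library are available. Lean on these libraries where they do the work, as an engineer would, in place of code of your own. Each camera call takes 0.05 s, during which the arm holds its last target. There are 200 camera calls.

TASK

Take the green pre-inked hand stamp from the desk tray and stamp the green-framed box of the run sheet on the sloping stand: set the stamp flat and straight inside the frame, press its handle down firmly until it prints, without banging it, hold it a moment, then lift it straight off the sheet without sliding or smearing, and do not stamp the sheet anywhere else. Then set the stamp back upright (not dropped) in the empty bay of its tray, let go of it, and leave the red stamp, the solvent bottle and the vial rack where they are.

Things in the scene. Friction and masses are not known exactly. Their poses are not given: they have to be found in the camera images.
- green_stamp_center (a point): Green-marked hand stamp, standing face down in a tray bay: its centre, 52.5 mm above its face. 105 mm tall, 40 mm along x, 62 mm along y, z up, 140 g. Lower 38 mm: black shroud with green band. Above: spring handle, green plate on top; its grip is an upright slab 24 mm thick along x, 46 mm long along y, 51 to 105 mm above the face.
- green_stamp_face (a point): Centre of the flat 40 x 62 mm underside (printing face) of the green stamp; same axes as green_stamp_center, 52.5 mm below it. With the stamp standing in a bay it is 6 mm above the bench.
- green_stamp: The whole green stamp, shroud and handle; its origin is the centre of the underside, the same point and axes as green_stamp_face.
- green_stamp_handle (a joint): How far the handle of the green stamp is pushed down into its shroud, against a spring: 0 m = up (at rest), 0.007 m = fully down on its stop. It starts to move at 3 N, prints from 0.005 m on (10.5 N) and reaches its stop at 13.5 N; beyond that the stamp is rigid, and banging it against the stop (over 60 N) would spoil it.
- release_box (a point): Centre of the green-framed box on the run sheet, on the sheet's surface. Inside the frame the box is 56 mm along x (up the slope) by 78 mm along y (level). z is the sheet's normal, pointing out of the sheet, which slopes 30 degrees from level and faces back towards the robot and partly to its right. A red-framed box of the same size lies 70 mm down the slope.
- clipboard: A5 clipboard, 230 x 160 mm, fixed on the sloping stand: middle of its upper surface (the sheet), 78.5 mm above the bench, axes as release_box, which lies 8 mm up the slope from here. The steel clip begins 77 mm up the slope from here and stands 14 mm above the sheet; the ledge at the lower end stands 7 mm above it.
- bay_left (a point): Middle of the floor of one bay of the grey stamp tray (fixed), 6 mm above the bench; x and y are the tray's axes. The bay is 50 mm along x by 72 mm along y, with a rim 8 mm high; two bays, 90 mm apart along y. At the start each holds one stamp, green or red, near its middle, with its x and y along those of the tray (within 3 degrees).
- bay_right (a point): Middle of the floor of the other bay, 90 mm from bay_left along the tray's -y; same sizes and axes.
- red_stamp_center (a point): Centre of the red-marked stamp, the same make and size as the green one, standing in the other bay. To be left alone.
- solvent_bottle_center (a point): Centre of a loose amber bottle with a blue cap, 86 mm in diameter, 175 mm tall, standing on the bench. To be left alone.
- vial_rack_center (a point): Centre of a loose aluminium rack of vials, 80 x 120 mm in plan (x, y), 46 mm tall, on the bench. To be left alone.
There are look-alikes about, which are no part of the job. Leave any pink look-alike of the green_stamp alone. There is more than one size of the part that bears bay_left; the job needs the smaller.

How it is judged:
On the way, in this order (a step that is already met when the one before it is completed fails the run):
1. the held green stamp stands flat on the sheet (within 3.5 degrees), straight (10 degrees) and inside the green frame (centre within 8 mm), with its handle pressed down at least 5 mm, for 0.3 s (x of green_stamp_face in the frame of release_box between -0.008 and 0.008 m and y of green_stamp_face in the frame of release_box between -0.008 and 0.008 m and angle between the x axis of green_stamp_face and the x axis of release_box, either way round below 0.17 rad and contact force between green_stamp and clipboard above 2 N and value of joint green_stamp_handle above 0.005 m and angle between the z axis of green_stamp_face and the z axis of release_box, either way round below 0.06 rad and contact force between the fingers and green_stamp above 1 N), for 0.3 s.
2. the stamp is lifted straight off: its face 25 to 50 mm clear of the sheet while still squarely over the box (within 12 mm) (x of green_stamp_face in the frame of release_box between -0.012 and 0.012 m and y of green_stamp_face in the frame of release_box between -0.012 and 0.012 m and z of green_stamp_face in the frame of release_box between 0.025 and 0.05 m and value of joint green_stamp_handle below 0.001 m), for 0.02 s.
At the end, for the whole second after the job is handed in: The green stamp stands upright (within 3 degrees) on the floor of its bay (face centre within 10 mm of the bay's middle and within 3 mm of its floor), handle up, released and at rest; the red stamp, bottle and rack are where they were (within 15 mm) ((horizontal distance between green_stamp_face and bay_left below 0.01 m or horizontal distance between green_stamp_face and bay_right below 0.01 m) and height (world z) of green_stamp_face below 0.009 m and angle between green_stamp_face's own z axis and vertical below 0.05 rad and value of joint green_stamp_handle below 0.001 m and linear speed of green_stamp below 0.02 m/s and contact force between the fingers and green_stamp below 0.1 N and distance of each of red_stamp_center, solvent_bottle_center, vial_rack_center from where it was at the start of the episode below 0.015 m); the robot touches nothing.
It fails at once if the green stamp printed (handle down 4 mm or more) on the sheet outside the green frame or crooked (contact force between green_stamp and clipboard above 2 N and value of joint green_stamp_handle above 0.004 m and not (x of green_stamp_face in the frame of release_box between -0.008 and 0.008 m and y of green_stamp_face in the frame of release_box between -0.008 and 0.008 m and angle between the x axis of green_stamp_face and the x axis of release_box, either way round below 0.17 rad)).
It fails at once if the stamp slid over the sheet while pressed (faster than 12 mm/s with the handle down 3 mm or more) (contact force between green_stamp and clipboard above 2 N and value of joint green_stamp_handle above 0.003 m and linear speed of green_stamp above 0.012 m/s).
It fails at once if the stamp was forced onto the sheet with more than 60 N (contact force between green_stamp and clipboard above 60 N).
It fails at once if the green stamp was dropped (moving faster than 0.3 m/s out of the fingers) (contact force between the fingers and green_stamp below 0.05 N and linear speed of green_stamp above 0.3 m/s).
It fails at once if the red stamp, the solvent bottle or the vial rack was moved more than 15 mm (distance of any of red_stamp_center, solvent_bottle_center, vial_rack_center from where it was at the start of the episode above 0.015 m).
It also fails if it takes over 51 s, if anything falls off the work surface, if the arm or the gripper's body presses on something with over 40 N, if the wrist force passes 120 N, or if a joint passes its speed limit or range.

## Working session

There is one attempt and no reset: what is moved stays moved. The work goes in short steps, each a Python script; the robot and the scene stay as the last script left them, time stands still between calls to the robot, and variables do not carry over. Pictures are saved under pics/ and viewed, about 8 in all and at most 12, crops included, and the job is handed in when it is done.

```bash
mkdir -p pics
python3 - <<'E'
from bench import manip, viewer
import cv2
for n in("side","top"):
    im=viewer.get_image(n); cv2.imwrite(f"pics/{n}0.png",im[:,:,::-1]); print(n,viewer.get_calibration(n))
print(manip.current_clock(),manip.current_tcp_rot(),manip.current_force())
E
```

```text
side {'vfov': 55.55132642800543, 'cx': 320.8585126624581, 'cy': 240.70768347257214, 'dist_coeffs': array([0.03650309, 0.        , 0.        , 0.        , 0.        ]), 'eye': array([0.33504434, 0.62870964, 0.52887965]), 'attitude': array([-0.13440491,  0.85143711, -0.50268698,  0.06554363])}
top {'vfov': 56.92553729002224, 'cx': 316.26732570355415, 'cy': 239.4626922697878, 'dist_coeffs': array([-0.11335732,  0.        ,  0.        ,  0.        ,  0.        ]), 'eye': array([ 0.3646864 , -0.119933  ,  1.02418281]), 'attitude': array([-0.65837399,  0.74606624, -0.0747066 ,  0.06593772])}
0.1 [ 8.40014566e-01 -5.42563180e-01 -7.06580972e-04 -4.75118068e-04] [-0.18678699 -0.41837341 -0.15464272]
```

View pics/top0.png

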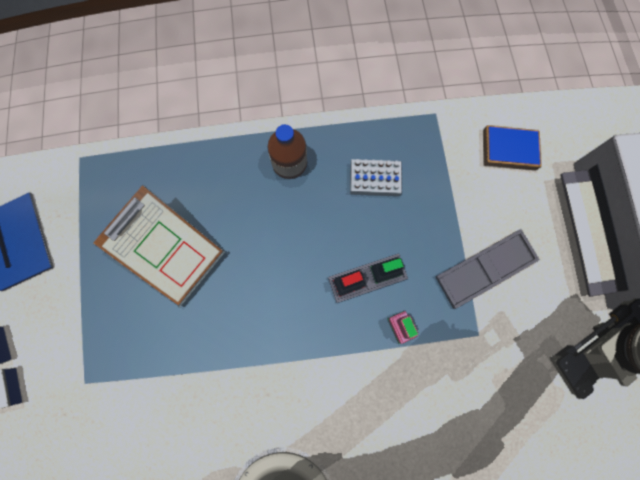

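View pics/side0.png

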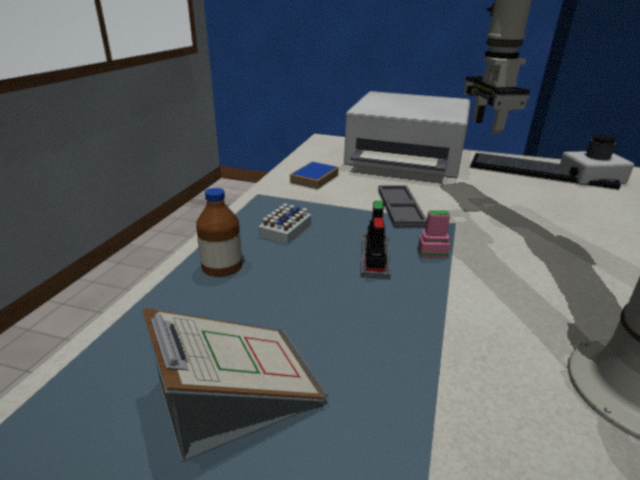

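The top view shows two stamp-like objects with green plates. The black-bodied one is at (390,267), in the small tray at (368,278) beside the red one at (351,281). The other at (404,327) has a pink body and stands loose, so it is the look-alike. There is also a larger empty tray at (487,268). The black stamp and the small tray fit the description. The clipboard's green box is at about (157,245).

```bash
cat > h.py <<'E'
import numpy as np, cv2
from scipy.spatial.transform import Rotation as R
from bench import viewer
def cam(n):
    c=viewer.get_calibration(n); f=240/np.tan(np.radians(c['vfov'])/2)
    return np.array([[f,0,c['cx']],[0,f,c['cy']],[0,0,1]]),c['dist_coeffs'],c['eye'],R.from_quat(c['attitude'])
def rays(n,px):
    K,d,e,A=cam(n)
    u=cv2.undistortPoints(np.float64(px).reshape(-1,1,2),K,d)[:,0]
    return e,A.apply(np.c_[u,np.ones(len(u))])
def plane(n,px,p,nrm=(0,0,1)):
    e,d=rays(n,px); nrm=np.array(nrm,float)
    return e+d*(((p-e)@nrm)/(d@nrm))[:,None]
def proj(n,P):
    K,d,e,A=cam(n)
    q=A.inv().apply(np.atleast_2d(P)-e); return cv2.projectPoints(q,np.zeros(3),np.zeros(3),K,d)[0][:,0]
def tri(p,q):
    (a,d),(b,f)=rays("top",p),rays("side",q); out=[]
    for u,v in zip(d,f):
        u=u/np.linalg.norm(u);v=v/np.linalg.norm(v);st=np.linalg.lstsq(np.c_[u,-v],b-a,rcond=None)[0]
        P,Q=a+u*st[0],b+v*st[1]; out.append(np.r_[(P+Q)/2,np.linalg.norm(P-Q)])
    return np.array(out)
def blobs(im,col,amin=15):
    r,g,b=[im[:,:,i].astype(int) for i in range(3)]
    m=(g>r+35)&(g>b+25) if col=='g' else (r>g+70)&(r>b+70)
    n,l,s,c=cv2.connectedComponentsWithStats(m.astype(np.uint8),connectivity=8)
    return [(s[i],c[i],(l==i)) for i in range(1,n) if s[i][4]>=amin]
E
python3 - <<'E'
from h import *
for n in("top","side"):
    im=cv2.imread(f"pics/{n}0.png")[:,:,::-1]
    for col in 'gr':
        for s,c,m in blobs(im,col):
            r=cv2.minAreaRect(np.argwhere(m)[:,::-1].astype(np.float32))
            print(n,col,s,c.round(1),np.round(r[0],1),np.round(r[1],1),round(r[2],1))
            if col=='g' and n=="top" and s[4]<600: print(plane(n,[c],[0,0,.111]))
            if s[2]>25: print(cv2.boxPoints(r).round(1).tolist(), len(cv2.approxPolyDP(cv2.convexHull(np.argwhere(m)[:,::-1].astype(np.int32)),4,True)),cv2.approxPolyDP(cv2.convexHull(np.argwhere(m)[:,::-1].astype(np.int32)),4,True)[:,0].tolist())
t=cv2.imread("pics/top0.png");s=cv2.imread("pics/side0.png")
a=cv2.resize(t[240:350,315:435],(480,440),interpolation=cv2.INTER_CUBIC);b=cv2.resize(s[190:290,340:460],(528,440),interpolation=cv2.INTER_CUBIC)
cv2.imwrite("pics/crop1.png",cv2.resize(np.hstack([a,b]),(800,349)))
E
```

```text
top g [134 221  47  47 204] [157.4 244.2] [157.1 244.6] [29.1 40.1] 39.8
[[0.58001906 0.1944814  0.111     ]]
[[133.10000610351562, 250.6999969482422], [158.6999969482422, 219.89999389648438], [181.0, 238.5], [155.39999389648438, 269.29998779296875]] 4 [[180, 238], [157, 267], [134, 251], [158, 221]]
top g [382 258  22  14 195] [392.3 264.8] [392.3 264.8] [ 9.8 19.6] 71.6
[[ 0.47469571 -0.29368937  0.111     ]]
top g [402 317  16  20 168] [409.6 326.9] [409.6 326.9] [19.4  8.5] 65.6
[[ 0.34355047 -0.30938999  0.111     ]]
top r [160 242  45  44 135] [181.3 263.3] [181.9 263.8] [27.5 38.7] 39.8
[[159.0, 269.79998779296875], [183.6999969482422, 240.10000610351562], [204.89999389648438, 257.70001220703125], [180.10000610351562, 287.3999938964844]] 4 [[204, 257], [182, 285], [160, 270], [183, 242]]
top r [342 272  21  14 172] [351.7 278.5] [351.7 278.4] [ 8.8 19.4] 69.4
side g [374 201   9   8  68] [378.1 204.5] [378.  204.5] [7. 8.] 90.0
side g [430 211  18   3  52] [438.5 212. ] [438.5 212. ] [ 2. 17.] 90.0
side g [212 352   9  17  20] [215.8 361. ] [215.4 360.3] [17.9  1.3] 63.4
side r [374 218   9   9  77] [378.1 222. ] [378. 222.] [8. 8.] 90.0
```

View pics/crop1.png

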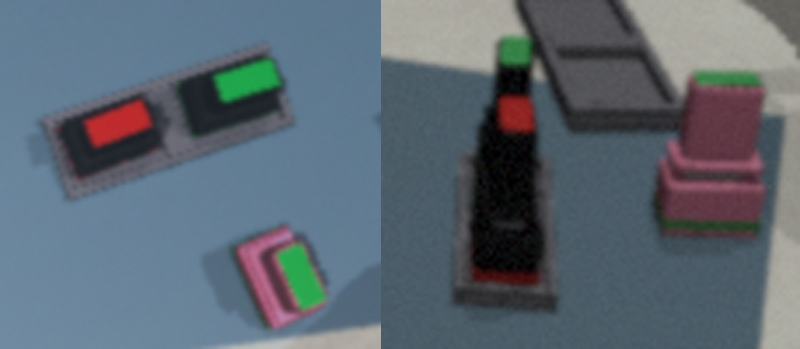

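The crop confirms it: the green-plated stamp with the black body sits in the right bay of the small tray, with the red one beside it. The pink stamp stands loose outside the tray.

Run:
```python
from h import *
t=cv2.imread("pics/top0.png")[:,:,::-1];s=cv2.imread("pics/side0.png")[:,:,::-1]
G=plane("top",[[392.3,264.8],[351.7,278.4]],[0,0,.111]); d=G[0]-G[1]
print("stamps",G,np.linalg.norm(d),"yaw tray(y axis red->green = -y?)",np.degrees(np.arctan2(d[1],d[0])))
print("tri stamp (plate visible centre)",tri([[392.3,264.8],[351.7,278.4]],[[378.1,204.5],[378.1,222]]))
# frames
C=np.array([[180,238],[157,267],[134,251],[158,221]],float);Rd=np.array([[204,257],[182,285],[160,270],[183,242]],float)
p0=plane("top",[C.mean(0)],[0,0,.0825])[0]; az=0
for k in range(15):
    up=np.array([np.cos(az),np.sin(az)])
    nrm=np.r_[-up*np.sin(np.pi/6),np.cos(np.pi/6)]
    W=plane("top",C,p0,nrm);V=plane("top",Rd,p0,nrm)
    q=cv2.minAreaRect
    c=W.mean(0);r=V.mean(0)
    # box centre z fixed
    p0=plane("top",[C.mean(0)],[0,0,.0825])[0]
    lv=(W[0]-W[1])+(W[3]-W[2])   # candidate edges
    e1=(W[3]-W[2])+(W[0]-W[1]); e2=(W[2]-W[1])+(W[3]-W[0])
    dz=c-r
    az=np.arctan2(dz[1],dz[0])
print("c",c,"red->green",dz,np.linalg.norm(dz),"az",np.degrees(az))
print("e1 (level?)",e1/2,np.linalg.norm(e1/2),np.degrees(np.arctan2(e1[1],e1[0])),"e2",e2/2,np.linalg.norm(e2/2),np.degrees(np.arctan2(e2[1],e2[0])))
# side view of frame
r,g,b=[s[:,:,i].astype(int) for i in range(3)]
m=((g>r+12)&(g>b+8)).astype(np.uint8); m[:325]=0;m[380:]=0;m[:,:195]=0;m[:,265:]=0
P=np.argwhere(m)[:,::-1].astype(np.int32);h=cv2.approxPolyDP(cv2.convexHull(P),4,True)[:,0];print(len(P),h.tolist())
print("pred side",proj("side",W).round(1).tolist(),"centre",proj("side",c))
```

```text
stamps [[ 0.4746923  -0.29371611  0.111     ]
 [ 0.4572412  -0.20547414  0.111     ]] 0.0899510193084564 yaw tray(y axis red->green = -y?) -78.81330128374455
tri stamp (plate visible centre) [[ 0.47561622 -0.29377943  0.11028059  0.0016724 ]
 [ 0.45835857 -0.20529476  0.11172052  0.00238129]]
c [0.58649069 0.20442402 0.08239461] red->green [0.04305026 0.0429396  0.03510524] 0.0702104845831813 az 44.92627093694111
e1 (level?) [ 0.05928314 -0.05680809  0.00107142] 0.08211454300254631 -43.77864458610617 e2 [0.03614157 0.03821901 0.03035647] 0.06073237307830619 46.60027622679551
379 [[260, 373], [218, 369], [201, 330], [239, 336]]
pred side [[238.8, 336.8], [259.7, 372.9], [220.6, 370.4], [201.9, 331.7]] centre [[230.34716947 352.05571768]]
```

```bash
cat >> h.py <<'E'
az=np.radians(45.4); tz=np.radians(11.2)
box=np.array([.5865,.2044,.0825]); st=np.array([.4751,-.2937,.006])
nrm=np.r_[-np.sin(np.pi/6)*np.cos(az),-np.sin(np.pi/6)*np.sin(az),np.cos(np.pi/6)]
up=np.r_[np.cos(np.pi/6)*np.cos(az),np.cos(np.pi/6)*np.sin(az),.5]
def ori(x,z): return R.from_matrix(np.c_[x,np.cross(z,x),z]).as_quat()
SG=-1
def otray(s=None): return ori((s or SG)*np.r_[np.cos(tz),np.sin(tz),0],np.r_[0,0,-1.])
def obox(s=None): return ori((s or SG)*up,-nrm)
L=.057
E
python3 - <<'E'
from h import *
from bench import manip
for s in(1,-1):
    for n,p,o in(("t",st+[0,0,L],otray(s)),("th",st+[0,0,L+.2],otray(s)),("b",box+nrm*L,obox(s)),("bh",box+nrm*(L+.1),obox(s))):
        q=manip.solve_ik(p,o); print(s,n,None if q is None else np.round(q,2))
E
```

```text
1 t [ 1.07  0.57 -0.73  1.88  0.49  0.88  0.29]
1 th [ 1.19  0.35 -0.87  1.68  0.28  1.24  0.46]
1 b [ 0.64  0.37 -0.91  2.17 -0.01  0.3   0.63]
1 bh [ 1.18  0.18 -1.34  2.16 -0.29  0.54  0.89]
-1 t [ 0.64  0.47 -0.16  1.89  0.1   0.79 -2.53]
-1 th [ 0.75  0.25 -0.3   1.7   0.08  1.2  -2.51]
-1 b [ 0.42  0.3  -0.65  2.18 -0.39  0.31 -2.17]
-1 bh [ 0.84  0.08 -0.94  2.17 -0.5   0.57 -2.06]
```

```bash
sed -i 's/^SG=-1/SG=1/' h.py
python3 - <<'E'
from h import *
from bench import manip, effector
p=np.array(manip.current_tool_pos()); manip.servo_line(p+[0,0,.1])
effector.open_jaws()
manip.move_pose(st+[0,0,.2],otray()); print(manip.current_clock())
im=[viewer.get_image(n) for n in("top","side")]
cv2.imwrite("pics/above.png",cv2.resize(np.hstack([im[0][200:380,280:480],im[1][120:300,320:520]]),(800,360))[:,:,::-1])
print(manip.current_tool_pos(),manip.current_force(),proj("top",st+[0,0,.105]),proj("side",st+[0,0,.105]))
E
```

```text
2.5167
[ 0.47451686 -0.29568843  0.2060437 ] [-0.58226841 -0.82891164 -1.26436849] [[392.2621624  264.60910469]] [[378.72367214 204.32260303]]
```

View pics/above.png

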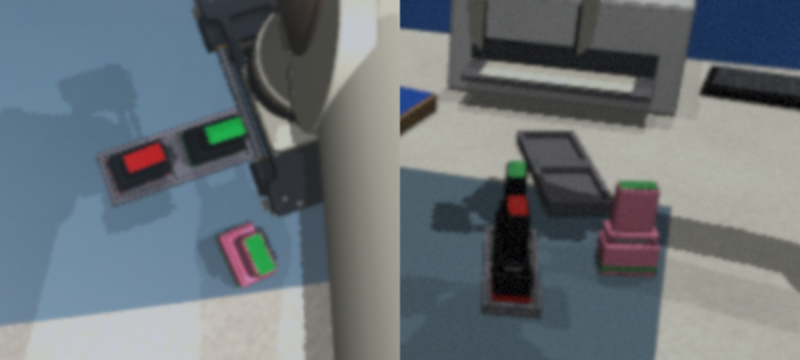

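The hand is above the stamp: fingers at side-view pixels of about (357,145) and (415,145), green plate at (378,204). The pink stamp and the red one are clear of it. I'll check that the TCP has settled, then descend and grip.

Run:
```python
from h import *
from bench import manip, effector
manip.sleep(.3); p=manip.current_tool_pos()
print("settled",p,"err mm",1e3*(p-st-[0,0,.2]),"tcp px",proj("side",p),"ori err deg",np.degrees((R.from_quat(manip.current_tcp_rot()).inv()*R.from_quat(otray())).magnitude()))
manip.servo_line(st+[0,0,.125],otray(),vel=.1); print(manip.current_tool_pos()-st-[0,0,.125])
manip.servo_line(st+[0,0,L],otray(),vel=.05); print(manip.current_tool_pos()-st-[0,0,L],manip.current_force(),manip.current_wrist_torque())
effector.close(f_grip=12); effector.close(f_grip=50)
print("gap",manip.current_finger_gap(),manip.current_tool_pos()-st,manip.current_force())
im=[viewer.get_image(n) for n in("top","side")]
cv2.imwrite("pics/grip.png",cv2.resize(np.hstack([im[0][200:380,280:480],im[1][120:300,320:520]]),(800,360))[:,:,::-1])
print(manip.current_clock())
```

```text
settled [ 0.47497365 -0.29407091  0.206009  ] err mm [-0.12635166 -0.3709086   0.00900468] tcp px [[382.69555633 163.23023448]] ori err deg 0.04642191965618182
[ 0.00058066 -0.00010136  0.00051941]
[ 0.00026422 -0.00015249  0.00034862] [-0.46964306 -0.0026272   0.73284422] [ 0.00521818 -0.08741589  0.02715833]
gap 0.023205649564393353 [3.05821624e-05 2.12826579e-05 5.69916136e-02] [-0.28492322 -0.36922833  0.20879921]
6.7
```

View pics/grip.png

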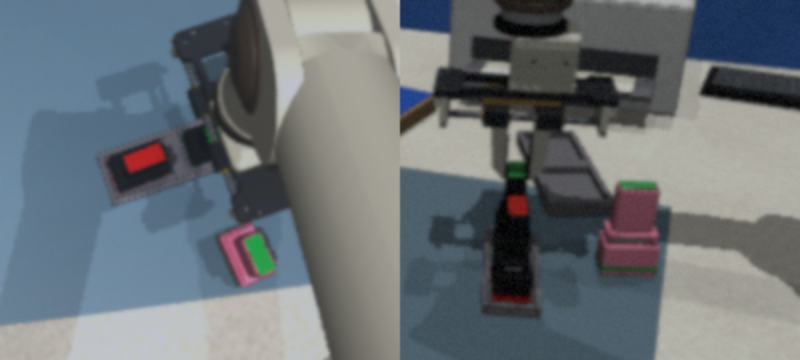

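The fingers are closed on the slab (gap 23 mm), just below the green plate at side-view pixel (378,204). I'll lift it and carry it to above the box.

Run:
```python
from h import *
from bench import manip
manip.servo_line(st+[0,0,L+.05],otray(),vel=.05)
manip.servo_line(st+[0,0,L+.22],otray(),vel=.15); print(manip.current_finger_gap(),manip.current_force())
manip.move_pose(box+nrm*(L+.12),obox()); manip.sleep(.3)
manip.servo_line(box+nrm*(L+.04),obox(),vel=.06); manip.sleep(.4)
p=manip.current_tool_pos();print("err mm",1e3*(p-box-nrm*(L+.04)),manip.current_finger_gap(),manip.current_force(),manip.current_clock())
im=[viewer.get_image(n) for n in("top","side")]
cv2.imwrite("pics/box.png",cv2.resize(np.hstack([im[0][160:310,80:280],im[1][240:390,120:320]]),(800,300))[:,:,::-1])
cv2.imwrite("pics/box_s.png",cv2.resize(im[1][200:400,120:350],(690,600))[:,:,::-1])
f=p-nrm*(L+.0);print(proj("side",f+np.array([a*.02*up+b*.031*np.cross(nrm,up) for a,b in((1,1),(1,-1),(-1,-1),(-1,1))])).round(1).tolist())
```

```text
0.02330687502686491 [ 0.70969696 -0.04664291 -0.83363574]
err mm [ 0.05226889 -0.12389968  0.07759362] 0.023460799455188728 [-0.12576686 -0.27752983 -1.86300309] 12.8667
[[237.6, 340.0], [222.8, 313.2], [247.2, 317.4], [263.3, 343.6]]
```

View pics/box_s.png

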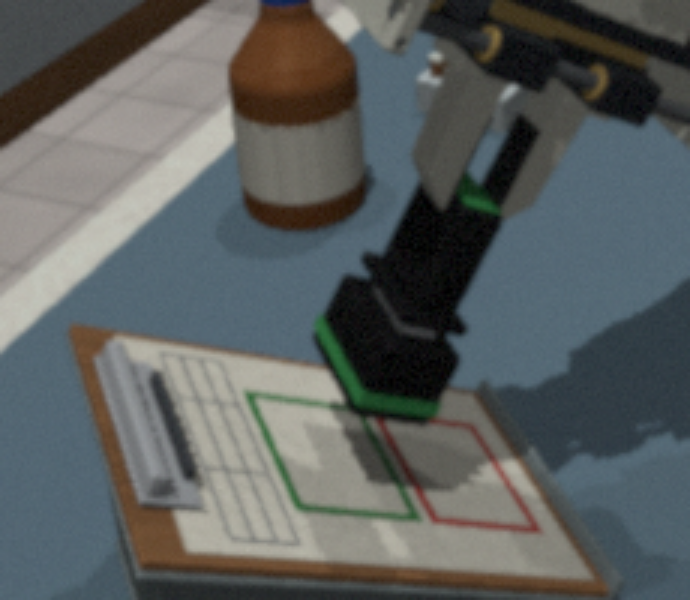

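Run:
```python
from h import *
from bench import manip
p=manip.current_tool_pos(); y=np.cross(nrm,up)
im=[viewer.get_image(n) for n in("top","side")]
s=im[1]; 
for sl in (0,-.006):
  f=p-nrm*(L+sl)
  print(sl,"face",proj("side",f+np.array([a*.02*up+b*.031*y for a,b in((1,1),(1,-1),(-1,-1),(-1,1))])).round(1).tolist(),
   "plate",proj("side",f+.105*nrm+np.array([a*.012*up+b*.023*y for a,b in((1,1),(1,-1),(-1,-1),(-1,1))])).round(1).tolist())
g=((s[:,:,1].astype(int)>s[:,:,0]+20)&(s[:,:,1].astype(int)>s[:,:,2]+12)).astype(np.uint8)
n,l,q,c=cv2.connectedComponentsWithStats(g)
for i in range(1,n):
    if q[i][4]>20 and q[i][0]<330:
        P=np.argwhere(l==i)[:,::-1].astype(np.int32); print(q[i],cv2.approxPolyDP(cv2.convexHull(P),1.5,True)[:,0].tolist())
c1=cv2.resize(im[0][180:300,100:240],(400,343));c2=cv2.resize(s[290:360,205:285],(400,350),interpolation=cv2.INTER_CUBIC)[:343]
for P,(ox,oy),k,c,nm in((0,(100,180),400/140,c1,"top"),(0,(205,290),5,c2,"side")):
    f=p-nrm*L; Q=proj(nm,f+np.array([a*.02*up+b*.031*y for a,b in((1,1),(1,-1),(-1,-1),(-1,1))]))
    cv2.polylines(c,[np.int32((Q-[ox,oy]+.5)*k)],True,(255,255,0),1)
cv2.imwrite("pics/chk.png",np.hstack([c1,c2])[:,:,::-1])
```

```text
0 face [[237.6, 340.1], [222.8, 313.2], [247.2, 317.5], [263.3, 343.6]] plate [[276.0, 269.3], [262.5, 252.7], [276.9, 256.8], [291.0, 273.3]]
-0.006 face [[239.6, 336.3], [224.6, 309.6], [249.0, 314.0], [265.2, 340.0]] plate [[278.1, 265.3], [264.4, 248.9], [278.8, 253.1], [293.0, 269.3]]
[273 258  14  14  95] [[286, 271], [274, 267], [273, 262], [275, 258]]
[225 305  42  34 310] [[265, 337], [258, 338], [239, 335], [226, 314], [225, 306], [227, 305], [265, 334]]
[202 331  58  42 199] [[259, 372], [219, 369], [202, 331], [229, 335], [254, 363]]
```

View pics/chk.png

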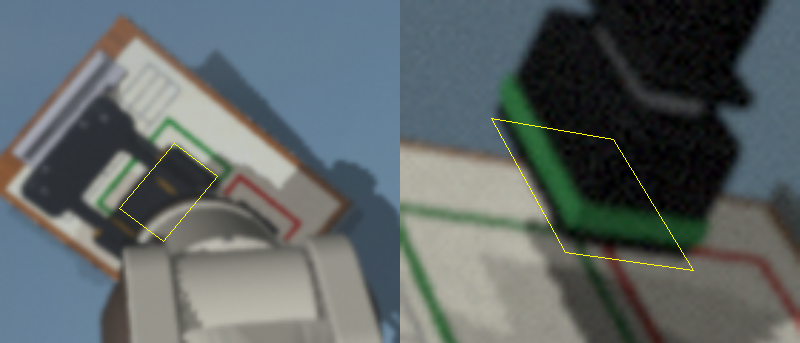

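Run:
```python
from h import *
from bench import manip
p=manip.current_tool_pos(); y=np.cross(nrm,up)
T=R.from_quat(manip.current_tcp_rot()); print("tool ori err deg",np.degrees((T*R.from_quat(obox()).inv()).as_rotvec()))
s=np.mean([viewer.get_image("side") for _ in range(6)],0)
gi=s[:,:,1]-(s[:,:,0]+s[:,:,2])/2
def edge(x,r0,r1,thr,low=True):
    col=gi[r0:r1,x]; k=np.where(col>thr)[0]
    i=k[-1] if low else k[0]; j=i+1 if low else i-1
    t=(col[i]-thr)/(col[i]-col[j]); return r0+i+(t if low else -t)
for nm,low in(("lower",True),("upper",False)):
    X=np.arange(243,263); Y=np.array([edge(x,322,346,25,low) for x in X])
    k=np.polyfit(X,Y,1); print(nm,k,"resid",np.std(Y-np.polyval(k,X)))
    q=np.c_[X[[0,-1]],np.polyval(k,X[[0,-1]])]
    W=plane("side",q,p+.031*y,y)-p; a,b=W@up,W@nrm
    print("  up mm",a*1e3,"n mm",b*1e3,"tilt deg",np.degrees(np.arctan2(b[1]-b[0],a[1]-a[0])))
# band left edge (face up=+.02): rows 312..330, and sheet frame lower line as a reference
X=np.arange(224,258)
Y=[]
for x in X:
    col=gi[362:378,x]; col=np.clip(col-8,0,None); Y.append(362+(col@np.arange(16))/col.sum())
k=np.polyfit(X,Y,1); q=np.c_[X[[0,-1]],np.polyval(k,X[[0,-1]])]
W=plane("side",q,box+.040*y,y)-box; a,b=W@up,W@nrm
print("frame line",k,a*1e3,b*1e3,"tilt",np.degrees(np.arctan2(b[1]-b[0],a[1]-a[0])))
r,g,b_=[gi[r,262:296] for r in (262,265,267)]
W=plane("side",[[274,267],[286,271],[273,320],[265,339.4],[239.4,338]],p+.031*y,y)-p
print("pts up,n mm",(np.c_[W@up,W@nrm]*1e3).round(1).tolist())
```

```text
tool ori err deg [ 8.29771413e-05 -9.82056536e-04  9.39758173e-04]
lower [1.49719409e-01 2.99301760e+02] resid 0.1092967926046201
  up mm [ 15.68465477 -13.99545585] n mm [-49.36979956 -49.4802977 ] tilt deg -179.7866905518359
upper [1.69512291e-01 2.89477095e+02] resid 0.08511348948315543
  up mm [ 19.32890217 -10.34404525] n mm [-42.07870041 -42.52493105] tilt deg -179.13843391754614
frame line [1.32895982e-02 3.66867505e+02] [ 23.7822224  -24.92764707] [-0.50268414  3.48214382] tilt 175.32319556953732
pts up,n mm [[22.0, 53.5], [2.8, 52.4], [-15.7, -19.3], [-19.2, -50.1], [19.0, -53.5]]
```

The band edges put the face parallel to the sheet within about 1° and centred on the tool axis. The tool is also at its commanded pose. Next is pressing, in small force-monitored steps.

Run:
```python
from h import *
from bench import manip
def F(n=5):
    a=[]
    for _ in range(n): a.append(manip.current_force()); manip.sleep(.02)
    return np.mean(a,0)
f0=F(); o=obox()
manip.servo_line(box+nrm*(L+.006),o,vel=.04); manip.sleep(.2); print("pre",(F()-f0)@nrm)
d=.006; ok=False
while d>-.016:
    fn=(F(3)-f0)@nrm
    d-= .001 if fn<10 else .0005
    manip.servo_line(box+nrm*(L+d),o,vel=.01); manip.sleep(.04)
    df=F(3)-f0; fn=df@nrm
    q=manip.current_tool_pos()-box-nrm*L
    print(f"d {d*1e3:.1f} real {q@nrm*1e3:.2f} Fn {fn:.1f} Fup {df@up:.1f}",manip.current_wrist_torque().round(2))
    if fn>21: break
print(manip.current_clock(),manip.current_finger_gap())
```

```text
pre 0.11139033884058526
d 5.0 real 4.97 Fn -0.3 Fup -0.4 [-0.51  0.45  0.01]
d 4.0 real 3.97 Fn 0.3 Fup -0.3 [-0.46  0.45  0.02]
d 3.0 real 2.96 Fn 0.1 Fup -0.5 [-0.54  0.36 -0.08]
d 2.0 real 1.99 Fn -0.3 Fup -0.2 [-0.53  0.45 -0.01]
d 1.0 real 0.99 Fn -0.2 Fup -0.2 [-0.56  0.39 -0.02]
d 0.0 real 0.03 Fn 1.3 Fup -0.2 [-0.52  0.46  0.04]
d -1.0 real -0.96 Fn 5.7 Fup -0.7 [-0.39  0.61  0.09]
d -2.0 real -1.98 Fn 6.7 Fup -0.7 [-0.37  0.63  0.17]
d -3.0 real -3.00 Fn 8.6 Fup -0.8 [-0.32  0.68  0.19]
d -4.0 real -3.96 Fn 9.5 Fup -0.6 [-0.24  0.7   0.23]
d -5.0 real -4.92 Fn 11.5 Fup -0.8 [-0.25  0.82  0.2 ]
d -5.5 real -5.38 Fn 11.9 Fup -0.6 [-0.2   0.82  0.27]
d -6.0 real -5.87 Fn 12.5 Fup -0.8 [-0.2   0.82  0.3 ]
d -6.5 real -6.34 Fn 13.5 Fup -0.6 [-0.21  0.84  0.32]
d -7.0 real -6.80 Fn 14.2 Fup -1.1 [-0.16  0.88  0.28]
d -7.5 real -7.19 Fn 17.2 Fup -1.2 [-0.21  1.01  0.35]
d -8.0 real -7.30 Fn 27.2 Fup -1.9 [-0.18  1.34  0.56]
21.3917 0.02341547323888255
```

The force curve matches the spring exactly: contact at d=0, then the stop after 7 mm. I'll hold, lift straight off, pause at 35 mm, then go back.

Run:
```python
from h import *
from bench import manip
o=obox()
manip.sleep(.6); print("hold F",(manip.current_force())@nrm)
manip.servo_line(box+nrm*(L+.004),o,vel=.01)
manip.servo_line(box+nrm*(L+.036),o,vel=.04); manip.sleep(.4)
print("err",1e3*(manip.current_tool_pos()-box-nrm*(L+.036)),manip.current_force(),manip.current_finger_gap())
im=viewer.get_image("side")
manip.servo_line(box+nrm*(L+.12),o,vel=.1)
manip.move_pose(st+[0,0,L+.22],otray()); manip.sleep(.2)
manip.servo_line(st+[0,0,L+.06],otray(),vel=.12); manip.sleep(.3)
print("err",1e3*(manip.current_tool_pos()-st-[0,0,L+.06]),manip.current_finger_gap(),manip.current_clock())
t,s=viewer.get_image("top"),viewer.get_image("side")
c=lambda a:cv2.resize(a,(400,300))
cv2.imwrite("pics/back.png",np.vstack([np.hstack([c(im[270:390,170:330]),c(s[180:300,320:480])]),np.hstack([c(t[180:300,100:260]),c(t[220:340,300:460])])])[:,:,::-1])
```

```text
hold F 24.956748938642082
err [-0.06362297  0.17161692 -0.07465664] [ 0.47539599 -0.11728979 -1.35992305] 0.023468355068939125
err [ 0.14689684 -0.17192043  0.31854645] 0.023454823481856426 29.2667
```

View pics/back.png

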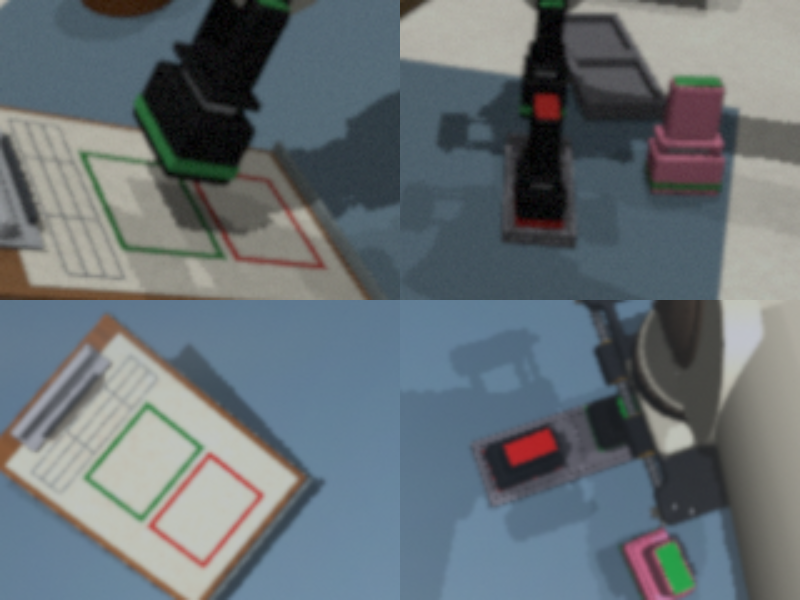

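The stamp is upright over its bay. The red stamp and the tray look unmoved, and the sheet is clean (a print isn't rendered). Next I'll lower it until it touches and release.

Run:
```python
from h import *
from bench import manip, effector
o=otray()
def F(n=5):
    a=[]
    for _ in range(n): a.append(manip.current_force()); manip.sleep(.02)
    return np.mean(a,0)
f0=F()
manip.servo_line(st+[0,0,L+.012],o,vel=.06); manip.servo_line(st+[0,0,L+.003],o,vel=.02); manip.sleep(.15)
print((F()-f0))
d=.003
while d>-.003:
    d-=.0005; manip.servo_line(st+[0,0,L+d],o,vel=.01); f=F(3)-f0; print(round(d*1e3,1),f.round(1))
    if f[2]>2: break
effector.open_jaws(); manip.sleep(.3)
manip.servo_line(st+[0,0,L+.08],o,vel=.08); manip.servo_line(st+[0,0,.26],o,vel=.15)
q=manip.current_q(); manip.move_pose(np.array([.30,-.56,.28]),o); manip.sleep(.3)
t,s=viewer.get_image("top"),viewer.get_image("side"); print(manip.current_clock(),manip.current_tool_pos())
cv2.imwrite("pics/top9.png",t[:,:,::-1]);cv2.imwrite("pics/side9.png",s[:,:,::-1])
for n,im in(("top",t),("side",s)):
    for col in 'gr':
        for a,c,m in blobs(im,col):
            if c[0]>330: print(n,col,a,c.round(1))
c=lambda a:cv2.resize(a,(400,300))
cv2.imwrite("pics/end.png",np.hstack([c(t[120:345,240:540]),c(s[150:300,230:430])])[:,:,::-1])
```

```text
[ 0.50300267 -0.24811843 -0.05283551]
2.5 [ 0.4 -0.7  0.3]
2.0 [-0.1 -0.5 -0.1]
1.5 [-0.2 -0.5 -0.2]
1.0 [ 0.5 -0.2  0.2]
0.5 [-0.3  0.  -0.2]
0.0 [-0.2 -0.  -0.2]
-0.5 [-0.9  0.1  3.9]
38.55 [ 0.30050735 -0.55965577  0.28013903]
top g [382 258  21  14 195] [392.2 264.8]
top g [402 317  16  20 166] [409.5 326.7]
top r [342 272  21  14 172] [351.7 278.5]
side g [374 201   9   8  69] [378.1 204.4]
side g [430 211  18   3  52] [438.5 212. ]
side r [374 218   9   9  76] [378.1 222.1]
```

View pics/end.png

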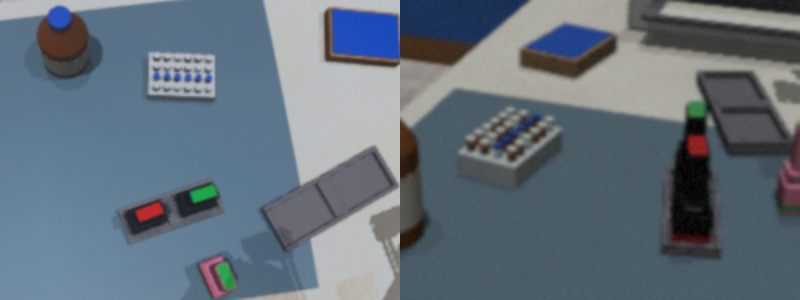

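The green stamp is back at its starting pixels, (392.2,264.8) in the top view and (378.1,204.4) in the side view, within 0.1 px. The red stamp, bottle and rack have not moved. I'm handing in.

```bash
python3 -c "
from bench import manip
manip.hand_in(); print(manip.current_clock())"
```

```text
the job is handed in; nothing more can be done
the job is handed in; nothing more can be done
```

I stamped the green-framed box with the black-bodied green stamp, put the stamp back in its own bay of the smaller tray, and handed in at about 38.6 s of the 51 s allowed.

- **Pressing:** the force followed the spring. Contact came at the expected height, the handle reached its stop after about 7 mm, and the peak was about 27 N. I held it for 0.6 s, then lifted it straight off and paused with the face 36 mm above the sheet (tool error under 0.3 mm).
- **Flatness:** the stamp's band edges measured within about 1° of the sheet. A rougher reading of the top plate had suggested 3–4° of tilt. I judged that unreliable because the plate is smaller than the slab and partly hidden by the fingers.
- **Box position:** the two cameras agreed on the green frame to within about 2 px, roughly 2 mm. One line fit to the frame was 5° off because of shadow, so I discarded it.
- **Return:** I lowered the stamp to a light touch of 3.9 N and released it. Its plate is within 0.1 px of where it started. The red stamp is also within 0.1 px, and the bottle and rack look unmoved by eye.
- **Not confirmed:** the pictures do not show a print on the sheet, so the force curve is the only evidence that it printed.

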